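# Roll the long bar onto the mat's line

## Robot

A 6-joint arm with a two-finger parallel gripper is mounted at the origin on a cart in front of the work surface, level with it; the furniture and walls round the work are solid. World frame = base frame: x ahead of the robot, y to its left, z up, the work surface at z = 0. Lengths are in m, angles in rad, forces in N, time in s.
With the tool pointing down it reaches from about 0.425 to 0.95 m from the base axis. Payload 3.5 kg.
Tool frame: the origin (TCP) lies at the very end of the fingers, on their centre line; the grasp point (between the pads) lies ctrl.grip_point_offset behind it (ctrl.grip_point_offset is the distance from the TCP to the grasp point, in m); z points along the fingers, y is the direction in which the jaws open and shut (so a half turn about z gives the same grasp; the last joint's range is limited). The gripper opens to 85 mm and grips with 20 to 120 N. Pads are 22 mm wide; open, the fingers measure 114 mm over their backs; the gripper's body (76 mm by 85 mm) begins 54 mm behind the grasp point. The pads swing forward as they close: fully open they stand 13 mm farther back than shut.
Start: joints at [1.062, 0.286, 1.577, -0, 1.279, -0.15], TCP at [0.237, 0.632, 0.231] pointing down, gripper open.
Joint ranges: [-2.77, 2.77], [-0.9, 2.22], [0.21, 2.48], [-1.53, 4.67], [0.24, 2.81], [-2.84, 2.84]. Speed limits (rad/s): [2.79, 2.79, 3.14, 3.14, 3.14, 3.14].

## Interface

Orientations are given as a unit quaternion [x, y, z, w].
In Python, from plant import ctrl gives the robot as it stands.
- The arm moves only by the tool servo_tool, never from a script. Its argument "increments" is a list of rows, each a list of 5 numbers: the opening, from 0 (shut) to 1 (fully open), then the shift along the world's x, y, z in units of 40 mm (1.0 is 40 mm), then the turn about the world's z in units of 5 degrees (1.0 is 5 degrees). A call has exactly 10 rows; each row is the pose to reach, as a shift and turn from the pose measured when the call began; what a row does not reach only later rows make up. A row lasts 1/12 s, in which the tool goes at most 41.7 mm and 7.16 degrees, less where a joint would pass 70% of its speed; a pose out of reach is approached as far as the arm can. A call with a gripper value outside its range is refused whole. The fingers move at their own pace and stop on an object; "grip_force" is the grip in N (left out, the last holds). Time passes only in rows, so rows that repeat a pose let the fingers close, or fill a call up. It gives the time, the measured TCP pose, the force and the opening at its end, in the units of the state.
- ctrl.get_state(): the state, without advancing time (a new reading comes with each control period).
- ctrl.read_camera(name): name is "scene" or "top" or "wrist"; returns a dict with "frame" (480x640x3 uint8, red, green, blue), "K" (3x3 intrinsics, pixels), "distortion" ([k1, k2, p1, p2, k3] as OpenCV has them; the pictures are not rectified), "extrinsics" (4x4, takes a point from camera to world coordinates). Camera axes: x right, y down, z forward; pixel columns grow to the right and rows downward; lengths in m; the calibration is good to about 2 mm. A picture is of the moment at which its call begins. There is no depth.
- ctrl.sign_off(): hands the job in, once; it reports no verdict.
Trained networks look in a picture, given as the dict that the camera call returned (one of the last four; its "shot" number tells which), for a name from the list of things; names that differ only in an ending like _2 or _b are one class to them, and where a whole thing is asked for, a point or a joint stands for the part that bears it (a point fixed in the world has none). Each returns a list of dicts, best first, with "conf" (0 to 1); they miss things now and then, are a little off and sometimes report something else, mostly with a low value. They report only what shows in the picture. A call takes as long as a camera call. They do not tell look-alikes from the thing itself.
- ctrl.masks_of(picture, query): "region" (480x640 bool, what is visible of it) and "extent" ([left, top, right, bottom] in pixels, round what is visible of it).
- ctrl.landmark_of(picture, query): "centre" ([row, column] in pixels: a listed point, or the origin of a listed thing).
The state is a dict: "time": time; "qpos": joint angles; "dq": joint speeds; "joint_efforts": joint torques, N m; "eef_pos": TCP position; "tcp_rot": TCP orientation; "contact_force": force on the tool from outside, world axes, zero at the start; "wrist_torque": the same for the moment, N m; "opening": opening from 0.0 (shut) to 1.0 (fully open).
Only numpy, scipy, OpenCV 4.12 (cv2) and the standard library are available. Lean on these libraries where they do the work, as an engineer would, in place of code of your own. Each camera call takes 0.05 s, during which the arm holds its last target. There are 200 camera calls.

## Task

Two loose round brass bars lie on the felt mat, one on each side of its white line. With the fingertips, push the top of the longer bar sideways so that it rolls over the mat, in as many strokes as you need, and leave it lying still, centred over the white line and parallel to it, ready for marking out. Roll it there rather than dragging it, do not lift it, and leave the short bar and the other loose things where they are.

Things in the scene. Friction and masses are not known exactly. Their poses are not given: they have to be found in the camera images.
- mat: Grey felt mat, 160 (its x) x 300 (its y) x 8 mm thick, fixed. Origin at the centre of its underside, at bench height. A white line, 150 mm long and 4 mm wide with a short tick across each end, is painted on its upper face along the mat's x axis, straight above the origin. Bars roll along the mat's y. The felt resists rolling: a slowly pushed bar stops within a few mm when the push ends.
- long_bar: The longer loose round brass bar, 28 mm in diameter, 120 mm long, about 0.6 kg. Origin on its axis, halfway along, 22 mm above the bench when on the mat; x runs along the bar; y and z turn with it as it rolls. It starts 75 to 95 mm from the white line, on the mat's +y or -y side, roughly parallel to the line. Fingertips resting on its top that move sideways roll it half as far as they move.
- short_bar: Loose round brass bar (the shorter one), 28 mm in diameter, 60 mm long. Origin on its axis, halfway along; x runs along the bar. It lies on the mat on the other side of the white line, 75 to 95 mm from it, and stays where it is.
- mandrel: Loose plain steel mandrel, standing, 36 mm in diameter, 85 mm tall, beyond the mat on the right. Origin at the centre of its underside. To be left alone.
- jar: Loose closed brown glass jar with a black cap, 54 mm in diameter, 76 mm tall, to the left of the mat. Origin at the centre of its underside. To be left alone.
- block: Loose wooden block, 50 x 70 x 35 mm, beyond the mat on the left. Origin at the centre of its underside. To be left alone.
There are look-alikes about, which are no part of the job. Leave any blue look-alike of the long_bar alone.

How it is judged:
On the way:
1. the long bar has rolled about half a turn while still on its way to the line (angle between long_bar's own z axis and vertical above 2.2 rad and height (world z) of long_bar below 0.028 m and (y of long_bar in the frame of mat above 0.01 m or y of long_bar in the frame of mat below -0.01 m)), for 0.02 s.
At the end, for the whole second after the job is handed in: The long bar lies at rest on the mat with its axis within 8 mm of the white line (its middle within 35 mm of the line's middle along it) and within 8 degrees of parallel to it; the short bar, mandrel, jar and block are within 20 mm of where they started (y of long_bar in the frame of mat between -0.008 and 0.008 m and x of long_bar in the frame of mat between -0.035 and 0.035 m and angle between the x axis of long_bar and the x axis of mat, either way round below 0.14 rad and height (world z) of long_bar between 0.018 and 0.026 m and linear speed of long_bar below 0.01 m/s and angular speed of long_bar below 0.5 rad/s and distance of each of short_bar, mandrel, jar, block from where it was at the start of the episode below 0.02 m); the robot touches nothing.
It fails at once if the long bar is lifted off the mat (its middle more than 10 mm up) (height (world z) of long_bar above 0.032 m).
It fails at once if the long bar is tipped up on one end (more than 14 degrees) (angle between long_bar's own x axis and vertical below 1.32 rad or angle between long_bar's own x axis and vertical above 1.82 rad).
It fails at once if the short bar is disturbed (moved 20 mm) (distance of short_bar from where it was at the start of the episode above 0.02 m).
It fails at once if the mandrel, the jar or the wood block is disturbed (moved 20 mm) (distance of any of mandrel, jar, block from where it was at the start of the episode above 0.02 m).
It also fails if it takes over 58 s, if anything falls off the work surface, if the arm or the gripper's body presses on something with over 40 N, if the wrist force passes 120 N, or if a joint passes its speed limit or range.

## Working session

There is one attempt and no reset: what is moved stays moved. The work goes in short steps, Python scripts to look and compute and a tool call to move; the robot and the scene stay as the last step left them, time stands still between calls to the robot, and variables do not carry over. Pictures are saved under pics/ and viewed, about 8 in all and at most 12, crops included, and the job is handed in when it is done.

Besides the shell and the picture viewer there is one more tool, called after "Emit:" by a JSON object that holds its "name" and its "arguments". servo_tool: Moves the arm, as the interface text tells. Its arguments: {"type":"object","properties":{"increments":{"type":"array"},"grip_force":{"type":"number"}},"required":["increments"]}

```bash
ls; mkdir -p pics; cat > h.py <<'E'
import numpy as np, cv2
from plant import ctrl
def ray(p,uv):
    n=cv2.undistortPoints(np.array([[uv]],float),p["K"],np.array(p["distortion"],float))[0,0]
    T=np.array(p["extrinsics"]); return T[:3,3],T[:3,:3]@np.array([n[0],n[1],1.])
def at(p,uv,z):
    o,d=ray(p,uv); return o+d*(z-o[2])/d[2]
def pix(p,P):
    T=np.linalg.inv(np.array(p["extrinsics"])); P=np.atleast_2d(P).astype(float)
    return cv2.projectPoints(P,cv2.Rodrigues(T[:3,:3])[0],T[:3,3],p["K"],np.array(p["distortion"],float))[0][:,0]
def save(p,n): cv2.imwrite("pics/"+n,cv2.cvtColor(p["frame"],cv2.COLOR_RGB2BGR))
E
python3 - <<'E'
from h import *
s=ctrl.get_state(); print(s)
print(ctrl.grip_point_offset)
for c in ["top","scene"]:
    p=ctrl.read_camera(c); save(p,c+"0.png")
    for q,z in [("mat",0),("long_bar",.022),("short_bar",.022),("mandrel",0),("jar",0),("block",0)]:
        for d in ctrl.landmark_of(p,q)[:3]:
            r,cc=d["centre"]; print(c,q,round(d["conf"],2),np.round([cc,r]),np.round(at(p,(cc,r),z),4))
E
```

```text
pics
{'time': 0.0, 'qpos': array([ 1.06201343e+00,  2.87155144e-01,  1.57820323e+00, -6.48072077e-07,
        1.27859879e+00, -1.49993742e-01]), 'dq': array([ 0.00032169,  0.00122713,  0.00038051,  0.00027355, -0.00081446,
        0.00149012]), 'joint_efforts': array([-1.33399080e-03, -4.05983484e+01, -2.92624640e+01, -1.55909838e-04,
        5.81917862e-03, -2.95086920e-06]), 'eef_pos': array([0.23665949, 0.63143977, 0.22994   ]), 'tcp_rot': array([ 1.78433682e-01,  9.83951230e-01, -1.11879357e-03, -3.82122331e-04]), 'contact_force': array([ 0.28052676, -0.28918498, -0.278034  ]), 'wrist_torque': array([ 0.02134122,  0.06442716, -0.02830362]), 'opening': 1.0034634950814023}
0.0187
top mat 0.83 [384. 292.] [0.4886 0.3033 0.    ]
top long_bar 0.91 [429. 292.] [0.4873 0.2187 0.022 ]
top long_bar 0.84 [197. 345.] [0.3908 0.6661 0.022 ]
top short_bar 0.71 [337. 300.] [0.4745 0.3958 0.022 ]
top mandrel 0.56 [440. 162.] [0.7487 0.1844 0.    ]
top jar 0.85 [235. 273.] [0.5285 0.5975 0.    ]
top block 0.94 [300. 208.] [0.659  0.4692 0.    ]
scene mat 0.83 [303. 304.] [0.4916 0.2969 0.    ]
scene long_bar 0.62 [187. 221.] [0.3997 0.6654 0.022 ]
scene short_bar 0.62 [266. 265.] [0.4752 0.4128 0.022 ]
scene mandrel 0.72 [446. 296.] [0.7356 0.1883 0.    ]
scene jar 0.56 [250. 228.] [0.5259 0.6051 0.    ]
scene block 0.83 [331. 238.] [0.6636 0.4796 0.    ]
```

```bash
python3 - <<'E'
import cv2
i=cv2.imread("pics/top0.png"); cv2.imwrite("pics/c0.png",cv2.resize(i[130:400,150:510],(800,600),interpolation=cv2.INTER_CUBIC))
E
```

```text
(no output)
```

View pics/c0.png

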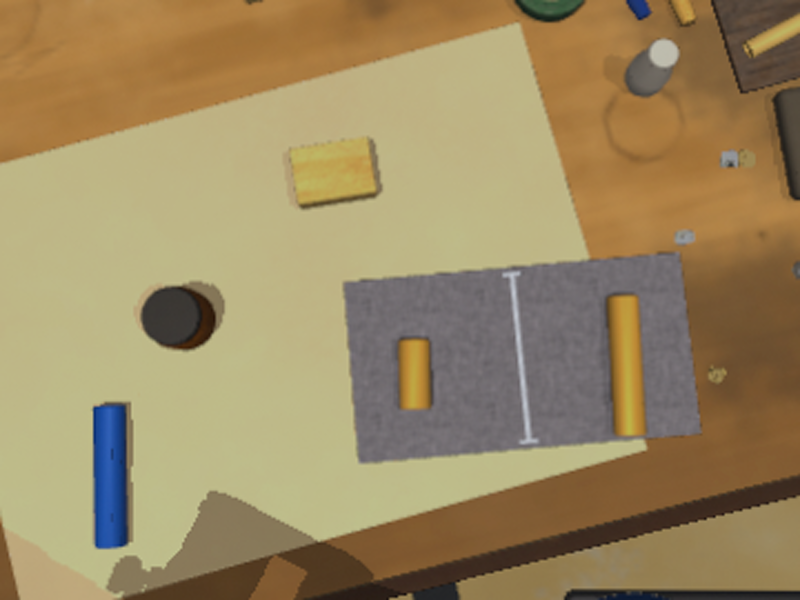

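View pics/scene0.png

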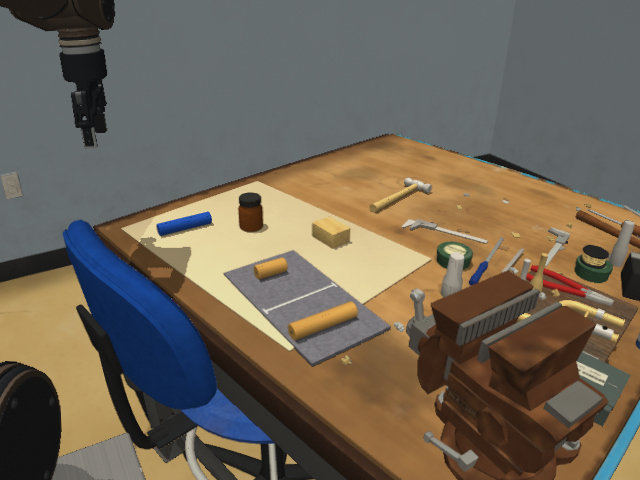

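Candidates for the long bar:
- Brass long bar, top px ~(432,294), on the mat to the right of the line. This is my choice.
- Blue look-alike, ~(200,344), off the mat on the left.
- Short brass bar, ~(337,298), left of the line.

Next I measure the line and bar axes and check one crop.

```bash
cat >> h.py <<'E'
def axis(p,reg,z):
    c,_=max(((c,cv2.contourArea(c)) for c in cv2.findContours(reg.astype(np.uint8),cv2.RETR_EXTERNAL,cv2.CHAIN_APPROX_NONE)[0]),key=lambda t:t[1])
    P=np.array([at(p,q,z)[:2] for q in c[:,0].astype(float)],np.float32)
    r=cv2.boxPoints(cv2.minAreaRect(P*1000))/1000
    e=[r[1]-r[0],r[2]-r[1]]; l=e[0] if np.linalg.norm(e[0])>np.linalg.norm(e[1]) else e[1]
    l=l*np.sign(l[0]); return r.mean(0),np.degrees(np.arctan2(l[1],l[0])),[round(float(np.linalg.norm(v)),4) for v in e]
def bar(p,u=None):
    # brass long bar: colour mask inside the mat neighbourhood; silhouette taken at axis height
    for d in ctrl.masks_of(p,"long_bar"):
        f=p["frame"][d["region"]].astype(int).mean(0)
        if f[0]>f[2]+40: return axis(p,d["region"],.022),d
    return None
def line(p):
    g=p["frame"].astype(int); w=(g.min(2)>150)&(g.max(2)-g.min(2)<45)
    for d in ctrl.masks_of(p,"mat")[:1]:
        l,t,r,b=map(int,d["extent"]); m=np.zeros_like(w); m[t+3:b-3,l+3:r-3]=w[t+3:b-3,l+3:r-3]; return axis(p,m,.008)
E
python3 - <<'E'
from h import *
p=ctrl.read_camera("top")
print("line",line(p)); b,d=bar(p); print("bar",b,d["extent"],d["conf"])
d=ctrl.masks_of(p,"mat")[0]; m=cv2.morphologyEx(d["region"].astype(np.uint8),cv2.MORPH_CLOSE,np.ones((45,45)))
print("mat",axis(p,m,.008))
d=ctrl.masks_of(p,"short_bar")[0]; print("short",axis(p,d["region"],.022))
i=p["frame"][235:350,300:470]; cv2.imwrite("pics/c1.png",cv2.resize(cv2.cvtColor(i,cv2.COLOR_RGB2BGR),None,fx=4,fy=4))
E
```

```text
line (array([0.49207184, 0.30489033], dtype=float32), np.float32(4.6726227), [0.0139, 0.1505])
bar (array([0.4832179 , 0.21433541], dtype=float32), np.float32(1.3481995), [0.0298, 0.1207]) [422.0, 265.4, 438.1, 328.3] 0.83
mat (array([0.49302876, 0.30443537], dtype=float32), np.float32(-85.50246), [0.305, 0.1632])
short (array([0.4757344, 0.3971462], dtype=float32), np.float32(-0.60410166), [0.0614, 0.0289])
```

View pics/c1.png

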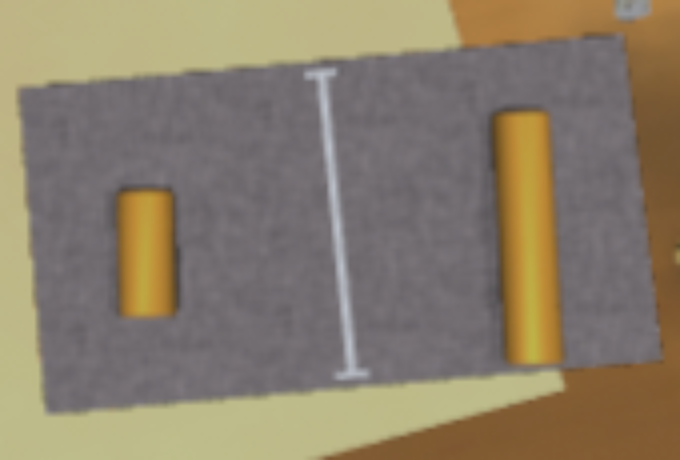

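The crop confirms it: the long brass bar is right of the line at crop (527,235), and the white line runs from (320,73) to (350,376). The bar is about 90 mm on the mat's -y side and 3° off parallel. I'll move above it with the jaws along the bar.

Emit:
{"name": "servo_tool", "arguments": {"increments": [[0.5,0.5,-0.85,0,-1.2],[0.5,1,-1.7,0,-2.4],[0.5,1.5,-2.6,0,-3.6],[0.5,2,-3.45,0,-4.8],[0.5,2.5,-4.3,0,-6],[0.5,3,-5.2,0,-7.2],[0.5,3.5,-6.05,0,-8.4],[0.5,4,-6.9,0,-9.6],[0.5,4.5,-7.8,0,-10.8],[0.5,5,-8.6,0,-12]]}}

```text
time: 1.78
eef_pos: [0.4376, 0.286, 0.2317]
tcp_rot: [0.649, 0.761, 0.0, 0.0]
contact_force: [0.4, 0.9, -1.0]
opening: 0.498
```

```bash
cat > st.py <<'E'
from h import *
from scipy.spatial.transform import Rotation as R
s=ctrl.get_state(); y=R.from_quat(s["tcp_rot"]).as_matrix()[:,1]
print(round(s["time"],2),np.round(s["eef_pos"],4),"yaw",round(float(np.degrees(np.arctan2(y[1],y[0]))),2),"F",np.round(s["contact_force"],1),"open",round(float(s["opening"]),3))
E
python3 st.py
```

```text
1.78 [0.4376 0.286  0.2317] yaw 9.14 F [ 0.4  0.9 -1. ] open 0.498
```

Emit:
{"name": "servo_tool", "arguments": {"increments": [[0.5,0.5,-0.9,0,-0.7],[0.5,1.0,-1.7,-0.2,-1.3],[0.5,1.13,-2,-0.8,-1.4],[0.5,1.13,-2,-1.5,-1.4],[0.5,1.13,-2,-2.2,-1.4],[0.5,1.13,-2,-2.9,-1.4],[0.5,1.13,-2,-3.5,-1.4],[0.5,1.13,-2,-3.8,-1.4],[0.5,1.13,-2,-3.8,-1.4],[0.5,1.13,-2,-3.8,-1.4]]}}

```text
time: 2.62
eef_pos: [0.4829, 0.2061, 0.0799]
tcp_rot: [0.694, 0.72, 0.0, 0.0]
contact_force: [0.9, -0.6, -0.6]
opening: 0.501
```

```bash
cat > look.py <<'E'
import sys
from h import *
import st
for c in sys.argv[1].split(","):
    p=ctrl.read_camera(c)
    b=bar(p)
    print(c,"bar",None if b is None else (np.round(b[0][0],4),round(float(b[0][1]),2),b[0][2]))
    if len(sys.argv)>2: save(p,c+sys.argv[2]+".png")
E
python3 look.py wrist,top 1
```

```text
2.62 [0.4829 0.2061 0.0799] yaw 2.14 F [ 0.9 -0.6 -0.6] open 0.501
wrist bar (array([0.4835, 0.2131], dtype=float32), 1.27, [0.0301, 0.1261])
top bar (array([0.4823, 0.2148], dtype=float32), 1.26, [0.0327, 0.1229])
```

View pics/wrist1.png

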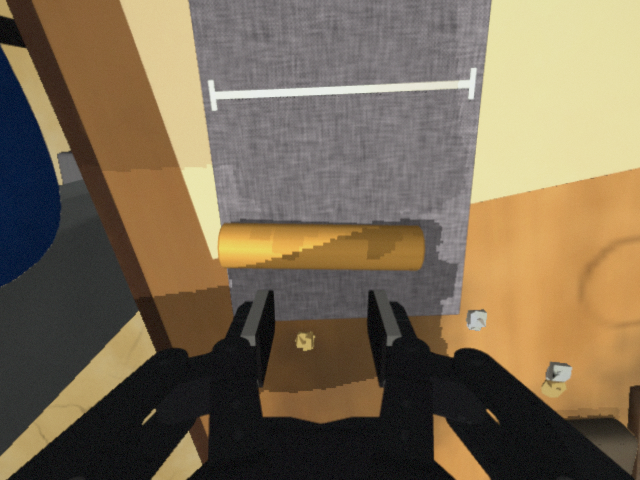

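The wrist view shows the brass bar at (320,247), the line at about (343,90), and both fingertips within the bar's length. I'll descend until they touch.

Emit:
{"name": "servo_tool", "arguments": {"increments": [[0.5,0,0,-0.4,0],[0.5,0,0,-0.8,0],[0.5,0,0,-1.0,0],[0.5,0,0,-1.05,0],[0.5,0,0,-1.08,0],[0.5,0,0,-1.1,0],[0.5,0,0,-1.12,0],[0.5,0,0,-1.14,0],[0.5,0,0,-1.16,0],[0.5,0,0,-1.16,0]]}}

```text
time: 3.65
eef_pos: [0.4844, 0.2065, 0.0356]
tcp_rot: [0.694, 0.72, 0.002, 0.002]
contact_force: [-0.1, 0.1, -0.4]
opening: 0.5
```

Emit:
{"name": "servo_tool", "arguments": {"increments": [[0.5,0,0,-0.02,0],[0.5,0,0,-0.04,0],[0.5,0,0,-0.06,0],[0.5,0,0,-0.08,0],[0.5,0,0,-0.1,0],[0.5,0,0,-0.1,0],[0.5,0,0,-0.1,0],[0.5,0,0,-0.1,0],[0.5,0,0,-0.1,0],[0.5,0,0,-0.1,0]]}}

```text
time: 4.48
eef_pos: [0.4847, 0.2068, 0.0338]
tcp_rot: [0.694, 0.72, 0.002, 0.001]
contact_force: [-5.2, -1.0, 13.1]
opening: 0.503
```

```bash
python3 look.py wrist
```

```text
4.48 [0.4847 0.2068 0.0338] yaw 2.17 F [-5.2 -1.  13.1] open 0.503
wrist bar (array([0.4833, 0.2133], dtype=float32), 2.03, [0.0316, 0.1296])
```

Contact at about 13 N. First rolling stroke.

Emit:
{"name": "servo_tool", "arguments": {"increments": [[0.5,0,0.06,-0.06,0],[0.5,0,0.16,-0.06,0],[0.5,0,0.26,-0.06,0],[0.5,0,0.36,-0.06,0],[0.5,0,0.46,-0.06,0],[0.5,0,0.56,-0.06,0],[0.5,0,0.66,-0.06,0],[0.5,0,0.74,-0.06,0],[0.5,0,0.78,-0.06,0],[0.5,0,0.78,-0.06,0]]}}

```text
time: 5.42
eef_pos: [0.4841, 0.2391, 0.0336]
tcp_rot: [0.694, 0.72, 0.001, -0.0]
contact_force: [-7.0, 0.7, 13.6]
opening: 0.502
```

```bash
python3 look.py wrist,top
```

```text
5.42 [0.4841 0.2391 0.0336] yaw 2.16 F [-7.   0.7 13.6] open 0.502
wrist bar (array([0.4832, 0.2295], dtype=float32), 1.34, [0.0329, 0.1291])
top bar None
```

Bar rolled 16 mm for 32 mm of finger travel, so it is pure rolling. I'll step back and repeat, adding slight yaw during each stroke to bring the bar parallel to the line.

Emit:
{"name": "servo_tool", "arguments": {"increments": [[0.5,0,0,0.2,0],[0.5,0,0,0.35,0],[0.5,0,-0.22,0.35,-0.1],[0.5,0,-0.45,0.3,-0.1],[0.5,0,-0.45,0.2,-0.1],[0.5,0,-0.45,0.1,-0.1],[0.5,0,-0.45,0.03,-0.1],[0.5,0,-0.45,-0.02,-0.1],[0.5,0,-0.45,-0.06,-0.1],[0.5,0,-0.45,-0.06,-0.1]]}}

```text
time: 6.45
eef_pos: [0.4837, 0.2212, 0.0335]
tcp_rot: [0.697, 0.717, -0.001, -0.002]
contact_force: [-9.1, -1.4, 19.2]
opening: 0.499
```

Emit:
{"name": "servo_tool", "arguments": {"increments": [[0.5,0,0.06,-0.05,0.03],[0.5,0,0.16,-0.05,0.1],[0.5,0,0.26,-0.05,0.15],[0.5,0,0.36,-0.05,0.2],[0.5,0,0.46,-0.05,0.25],[0.5,0,0.56,-0.05,0.3],[0.5,0,0.66,-0.05,0.35],[0.5,0,0.76,-0.05,0.4],[0.5,0,0.82,-0.05,0.4],[0.5,0,0.82,-0.05,0.4]]}}

```text
time: 7.28
eef_pos: [0.4832, 0.2554, 0.0337]
tcp_rot: [0.684, 0.729, -0.001, -0.003]
contact_force: [-8.9, 0.9, 17.6]
opening: 0.502
```

```bash
python3 look.py wrist,top
```

```text
7.28 [0.4832 0.2554 0.0337] yaw 3.62 F [-8.9  0.9 17.6] open 0.502
wrist bar (array([0.4829, 0.2476], dtype=float32), 1.28, [0.0331, 0.1291])
top bar None
```

Emit:
{"name": "servo_tool", "arguments": {"increments": [[0.5,0,0,0.2,0],[0.5,0,0,0.35,0],[0.5,0,-0.2,0.35,-0.3],[0.5,0,-0.4,0.3,-0.3],[0.5,0,-0.4,0.2,-0.3],[0.5,0,-0.4,0.1,-0.3],[0.5,0,-0.4,0.03,-0.3],[0.5,0,-0.4,-0.02,-0.3],[0.5,0,-0.4,-0.06,-0.3],[0.5,0,-0.4,-0.06,-0.3]]}}

```text
time: 8.32
eef_pos: [0.483, 0.2396, 0.0336]
tcp_rot: [0.694, 0.72, -0.003, -0.004]
contact_force: [-8.9, -1.8, 18.3]
opening: 0.499
```

Emit:
{"name": "servo_tool", "arguments": {"increments": [[0.5,0,0.06,-0.05,0.05],[0.5,0,0.16,-0.05,0.1],[0.5,0,0.26,-0.05,0.2],[0.5,0,0.36,-0.05,0.3],[0.5,0,0.46,-0.05,0.4],[0.5,0,0.56,-0.05,0.45],[0.5,0,0.66,-0.05,0.5],[0.5,0,0.76,-0.05,0.55],[0.5,0,0.82,-0.05,0.6],[0.5,0,0.82,-0.05,0.6]]}}

```text
time: 9.15
eef_pos: [0.4823, 0.274, 0.0337]
tcp_rot: [0.675, 0.738, -0.003, -0.006]
contact_force: [-9.2, 2.0, 16.0]
opening: 0.499
```

```bash
python3 look.py wrist,top 3
```

```text
9.15 [0.4823 0.274  0.0337] yaw 5.08 F [-9.2  2.  16. ] open 0.499
wrist bar (array([0.4827, 0.2659], dtype=float32), 1.0, [0.0335, 0.1291])
top bar None
```

View pics/wrist3.png

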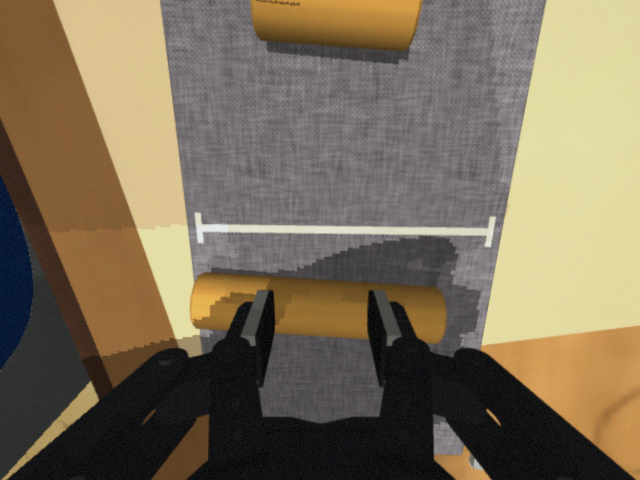

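The bar is at (320,306), about 2–3° off the line at y≈230, and still rolling cleanly. I'll raise the fingers for an unobstructed measurement.

Emit:
{"name": "servo_tool", "arguments": {"increments": [[0.5,0,0,0.2,0],[0.5,0,0,0.4,0],[0.5,0,-0.2,0.6,-0.3],[0.5,0,-0.43,0.8,-0.6],[0.5,0,-0.43,1.0,-0.6],[0.5,0,-0.43,1.15,-0.6],[0.5,0,-0.43,1.2,-0.6],[0.5,0,-0.43,1.2,-0.6],[0.5,0,-0.43,1.2,-0.6],[0.5,0,-0.43,1.2,-0.6]]}}

```text
time: 10.18
eef_pos: [0.482, 0.2565, 0.0812]
tcp_rot: [0.694, 0.72, -0.003, -0.006]
contact_force: [-0.5, -0.6, 0.0]
opening: 0.498
```

```bash
python3 look.py wrist 4; python3 - <<'E'
from h import *
p=ctrl.read_camera("wrist"); print("line",line(p))
E
```

```text
10.18 [0.482  0.2565 0.0812] yaw 2.07 F [-0.5 -0.6  0. ] open 0.498
wrist bar (array([0.4825, 0.2659], dtype=float32), 1.22, [0.031, 0.1264])
line (array([0.49132702, 0.30360913], dtype=float32), np.float32(4.882285), [0.0168, 0.1496])
```

Emit:
{"name": "servo_tool", "arguments": {"increments": [[0.5,0,0,-0.4,0],[0.5,0,0,-0.8,0],[0.5,0,0,-1.0,0],[0.5,0,0,-1.08,0],[0.5,0,0,-1.12,0],[0.5,0,0,-1.16,0],[0.5,0,0,-1.2,0],[0.5,0,0,-1.23,0],[0.5,0,0,-1.25,0],[0.5,0,0,-1.25,0]]}}

```text
time: 11.22
eef_pos: [0.483, 0.2571, 0.0338]
tcp_rot: [0.694, 0.72, -0.003, -0.006]
contact_force: [-4.2, 0.0, 9.0]
opening: 0.5
```

Emit:
{"name": "servo_tool", "arguments": {"increments": [[0.5,0,0.06,-0.05,0],[0.5,0,0.16,-0.05,0],[0.5,0,0.26,-0.05,0],[0.5,0,0.36,-0.05,0],[0.5,0,0.46,-0.05,0],[0.5,0,0.56,-0.05,0],[0.5,0,0.66,-0.05,0],[0.5,0,0.76,-0.05,0],[0.5,0,0.84,-0.05,0],[0.5,0,0.84,-0.05,0]]}}

```text
time: 12.05
eef_pos: [0.4823, 0.292, 0.0339]
tcp_rot: [0.694, 0.72, -0.003, -0.007]
contact_force: [-5.2, 1.4, 9.3]
opening: 0.5
```

```bash
python3 look.py wrist
```

```text
12.05 [0.4823 0.292  0.0339] yaw 2.09 F [-5.2  1.4  9.3] open 0.5
wrist bar (array([0.482 , 0.2831], dtype=float32), 1.53, [0.0329, 0.1294])
```

Emit:
{"name": "servo_tool", "arguments": {"increments": [[0.5,0,0,0.2,0],[0.5,0,0,0.35,0],[0.5,0,-0.2,0.35,0],[0.5,0,-0.42,0.3,0],[0.5,0,-0.42,0.2,0],[0.5,0,-0.42,0.1,0],[0.5,0,-0.42,0.03,0],[0.5,0,-0.42,-0.02,0],[0.5,0,-0.42,-0.06,0],[0.5,0,-0.42,-0.06,0]]}}

```text
time: 12.98
eef_pos: [0.4823, 0.2755, 0.0337]
tcp_rot: [0.694, 0.72, -0.004, -0.008]
contact_force: [-7.8, -1.0, 15.3]
opening: 0.5
```

Emit:
{"name": "servo_tool", "arguments": {"increments": [[0.5,0,0.06,-0.05,0],[0.5,0,0.16,-0.05,0],[0.5,0,0.26,-0.05,0],[0.5,0,0.36,-0.05,0],[0.5,0,0.46,-0.05,0],[0.5,0,0.54,-0.05,0],[0.5,0,0.6,-0.05,0],[0.5,0,0.6,-0.05,0],[0.5,0,0.6,-0.05,0],[0.5,0,0.6,-0.05,0]]}}

```text
time: 13.82
eef_pos: [0.4817, 0.3009, 0.0341]
tcp_rot: [0.694, 0.72, -0.005, -0.009]
contact_force: [-9.9, -0.4, 16.5]
opening: 0.504
```

Emit:
{"name": "servo_tool", "arguments": {"increments": [[0.5,0,0,0.2,0],[0.5,0,0,0.35,0],[0.5,0,-0.2,0.7,0],[0.5,0,-0.3,1.0,0],[0.5,0,-0.3,1.2,0],[0.5,0,-0.3,1.2,0],[0.5,0,-0.3,1.2,0],[0.5,0,-0.3,1.2,0],[0.5,0,-0.3,1.2,0],[0.5,0,-0.3,1.2,0]]}}

```text
time: 14.65
eef_pos: [0.4811, 0.2888, 0.0812]
tcp_rot: [0.694, 0.72, -0.005, -0.01]
contact_force: [0.0, 0.9, 0.3]
opening: 0.5
```

```bash
python3 look.py wrist,top
```

```text
14.65 [0.4811 0.2888 0.0812] yaw 2.11 F [0.  0.9 0.3] open 0.5
wrist bar (array([0.4813, 0.2962], dtype=float32), 1.1, [0.0307, 0.1256])
top bar None
```

Emit:
{"name": "servo_tool", "arguments": {"increments": [[0.5,0,0,-0.4,0],[0.5,0,0,-0.8,0],[0.5,0,0,-1.0,0],[0.5,0,0,-1.08,0],[0.5,0,0,-1.12,0],[0.5,0,0,-1.16,0],[0.5,0,0,-1.2,0],[0.5,0,0,-1.23,0],[0.5,0,0,-1.25,0],[0.5,0,0,-1.25,0]]}}

```text
time: 15.68
eef_pos: [0.4824, 0.2896, 0.0342]
tcp_rot: [0.694, 0.72, -0.004, -0.009]
contact_force: [-3.6, -0.3, 8.0]
opening: 0.501
```

Emit:
{"name": "servo_tool", "arguments": {"increments": [[0.5,0,0.04,-0.05,0],[0.5,0,0.1,-0.05,0],[0.5,0,0.16,-0.05,0],[0.5,0,0.22,-0.05,0],[0.5,0,0.28,-0.05,0],[0.5,0,0.32,-0.05,0],[0.5,0,0.34,-0.05,0],[0.5,0,0.34,-0.05,0],[0.5,0,0.34,-0.05,0],[0.5,0,0.34,-0.05,0]]}}

```text
time: 16.52
eef_pos: [0.4821, 0.304, 0.0343]
tcp_rot: [0.694, 0.72, -0.004, -0.01]
contact_force: [-6.6, 0.3, 9.0]
opening: 0.503
```

Emit:
{"name": "servo_tool", "arguments": {"increments": [[0.5,0,0,0.2,0],[0.5,0,0,0.4,0],[0.5,0,0,0.8,0],[0.5,0,-0.8,1.6,0],[0.5,0,-1.6,2.4,0],[0.5,0,-2.4,3.2,0],[0.5,0,-2.8,3.6,0],[0.5,0,-2.8,3.6,0],[0.5,0,-2.8,3.6,0],[0.5,0,-2.8,3.6,0]]}}

```text
time: 17.35
eef_pos: [0.482, 0.192, 0.1784]
tcp_rot: [0.694, 0.72, -0.004, -0.01]
contact_force: [-0.3, -0.8, -0.4]
opening: 0.502
```

```bash
python3 look.py wrist,top 5
```

```text
17.35 [0.482  0.192  0.1784] yaw 2.09 F [-0.3 -0.8 -0.4] open 0.502
wrist bar (array([0.4815, 0.303 ], dtype=float32), 1.55, [0.028, 0.1246])
top bar (array([0.4811, 0.3053], dtype=float32), 2.35, [0.0273, 0.1197])
```

View pics/wrist5.png

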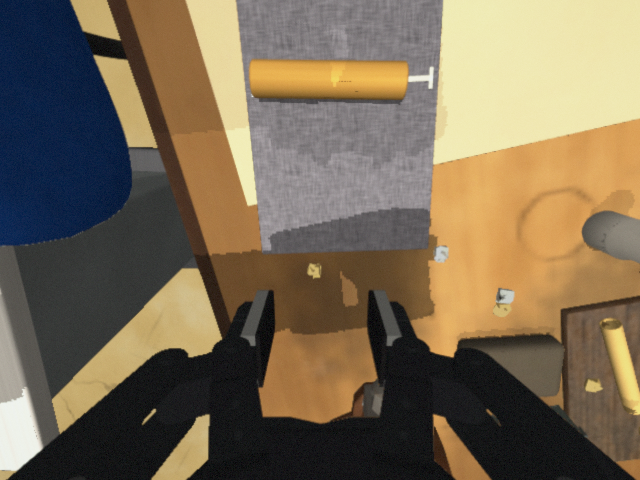

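The bar lies over the line at (330,80), with the line's tick emerging at (432,78). The two cameras put it within about 1.5 mm of the line and 3° of parallel. One last check of the other objects before I hand in.

```bash
python3 - <<'E'
from h import *
p=ctrl.read_camera("top")
for q,z in [("mat",0),("short_bar",.022),("mandrel",0),("jar",0),("block",0)]:
    for d in ctrl.landmark_of(p,q)[:1]:
        r,c=d["centre"]; print(q,np.round(at(p,(c,r),z)[:2],4),round(d["conf"],2))
b=bar(p)[0]; print(b)
print(ctrl.sign_off())
E
```

```text
mat [0.4961 0.3047] 0.65
short_bar [0.4754 0.3988] 0.64
mandrel [0.7442 0.1906] 0.86
jar [0.5258 0.6048] 0.62
block [0.662  0.4678] 0.72
(array([0.48001584, 0.3053626 ], dtype=float32), np.float32(-1.2080146), [0.1209, 0.0309])
the job is handed in; nothing more can be done
None
```

I rolled the long brass bar about 90 mm to the white line in six fingertip strokes and handed the job in at about 17.5 s. The finger force was about 8–19 N. On the first stroke the bar moved 16 mm for 32 mm of finger travel, so it rolled rather than dragged. The blue look-alike was left alone.

**Last checks:**
- **Position:** the bar's centre is within about 0.5 mm of the line by the wrist camera and 1–2 mm by the top camera. It sits about 10–12 mm off-centre along the line. All of this is inside the limits.
- **Other objects:** the short bar, mandrel, jar and block read within about 8 mm of their first readings, which is the spread of the measurements. The arm touches nothing.
- **Angle to the line:** the readings disagreed. The wrist view gave about 3° off parallel and an earlier top view about 2.4°. The very last top view gave about 6°, probably noise in that outline. All are under the 8° limit.
- **Yaw correction:** turning the tool slightly during two strokes, to make the bar more parallel, had no visible effect. The bar stayed roughly at its starting 3° skew.

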